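# Set the stray Forstner bit back into its gap in the packed bit case

## Robot

A 7-joint arm with a two-finger parallel gripper is mounted at the origin on the work surface. World frame = base frame: x ahead of the robot, y to its left, z up, the work surface at z = 0. Lengths are in m, angles in rad, forces in N, time in s.
With the tool pointing down it reaches from about 0.375 to 0.925 m from the base axis. Payload 3.1 kg.
Tool frame: the origin (TCP) lies at the very end of the fingers, on their centre line; the grasp point (between the pads) lies 19 mm behind it; z points along the fingers, y is the line along which they close (so a half turn about z gives the same grasp; the last joint's range is limited). The gripper opens to 85 mm and grips with 20 to 120 N. Pads are 22 mm wide; open, the fingers measure 114 mm over their backs; the gripper's body (76 mm by 85 mm) begins 54 mm behind the grasp point. The pads swing forward as they close: fully open they stand 13 mm farther back than shut.
Start: joints at [-1.379, 0.383, 0.044, 1.598, -0.018, 1.161, -0.05], TCP at [0.186, 0.623, 0.231] pointing down, gripper open.
Joint ranges: [-2.61, 2.61], [-0.41, 2.15], [-1.48, 1.57], [0, 2.5], [-1.57, 4.71], [0.05, 1.97], [-2.85, 2.85]. Speed limits (rad/s): [2.79, 2.79, 3.14, 3.14, 3.14, 3.14, 3.14].

## Interface

Orientations are given as [roll, pitch, yaw] about the fixed x, y, z axes, in that order (R = Rz(yaw) Ry(pitch) Rx(roll)).
In Python, from station import manip, planner, state, capture gives the robot as it stands. The module is installed in compiled form; this text tells all that it offers. Calls block until the motion is done:
- manip.goto(position, orientation): joint-space move of the TCP to a pose.
- manip.movel(position, frame=None, speed=0.15, threshold=None): straight line of the TCP; frame=None keeps the orientation; speed is the mean speed in m/s. With threshold (N) it stops when the force on the tool has changed by that much, and returns True; else False.
- manip.move_j(angles): joint-space move.
- manip.grip(opening): finger opening in m; the grip force is fixed at half the most; returns when the fingers have stopped.
- manip.hold(seconds).
- planner.solve_ik(position, orientation): joint angles nearest the present ones, or None.
- state(): the state.
- capture(name): name is "side" or "top"; returns a dict with "img" (420x560x3 uint8, red, green, blue), "fx", "fy", "cx", "cy" (pixels), "R" (3x3) and "t" (3): a world point X has camera coordinates R X + t. Camera axes: x right, y down, z forward; pixel columns grow to the right and rows downward; lengths in m; the calibration is good to about 2 mm. A picture is of the moment at which its call begins. There is no depth.
A pose or a line that the arm cannot do raises manip.PlanningError and nothing moves.
- manip.hand_in(): hands the job in; it is judged then, once.
The state is a dict: "t": time; "q": joint angles; "joint_velocities": joint speeds; "tau": joint torques, N m; "ee_pos": TCP position; "tool_rot": TCP orientation; "ft_force": force on the tool from outside, world axes, zero at the start; "moment": the same for the moment, N m; "finger_gap": finger opening in m; "grip_force": force on a finger pad.
Only numpy, scipy, OpenCV 4.12 (cv2) and the standard library are available. Lean on these libraries where they do the work, as an engineer would, in place of code of your own. Each camera call takes 0.05 s, during which the arm holds its last target. There are 200 camera calls.

## Task

Put the drill-bit case back in order: take the short screwdriver out of the row of Forstner bits and lay it inside the grey hand-tool tray, then set the loose Forstner bit that lies on the table by the white bracket into the place this frees in the row, head at the low lip like the others and fully home on its rests. Lay both down without dropping them, and disturb neither the bits beside the gap nor the other things on the table.

Things in the scene. Friction and masses are not known exactly. Their poses are not given: they have to be found in the camera images.
- tray: blue tray of the bit case, 271 mm wide (y), 208 long (x), fixed, sloping up 30 degrees to the robot's left. Origin: middle of the low lip edge, underside, on the table. x up the slope, y along the row (to the robot), z square out of the tray. In it (mm): floor top z 12; lip x 0-12, top z 34; head shelf x 12-34, top z 24; finger trough x 34-104; walls y +-124 and x 136-208: top z 34
- rack (a point): middle of the tray's shank rack (tray x 110, y 0, z 40 mm): a rib x 104-116 mm with a notch at each of the five places, y = -86, -43, 0, 43, 86 mm; notches 12.6 mm wide with rounded mouths, floor at tray z 35, top z 45. A seated bit lies along x: a flat of its head on the shelf, front 2 mm off the lip, shank in the notch, axis at z 40. Heads are then 3 mm apart, shanks 33
- place2 (a point): where the origin of a bit seated in place 2 of the five lies (tray x = 23, y = -43, z = 40 mm); axes as the tray's. The screwdriver lies in place 2, 3 or 4: the one that is to be filled
- place3 (a point): where the origin of a bit seated in place 3 of the five lies (tray x = 23, y = 0, z = 40 mm); axes as the tray's. The screwdriver lies in place 2, 3 or 4: the one that is to be filled
- place4 (a point): where the origin of a bit seated in place 4 of the five lies (tray x = 23, y = 43, z = 40 mm); axes as the tray's. The screwdriver lies in place 2, 3 or 4: the one that is to be filled
- bit: bare steel Forstner bit, 110 mm long, 180 g: round head 40 mm across, 18 mm thick, with two opposite flats 32 mm apart (along its z); behind it a cone 13 mm long from 23 to 10 mm; then a round 10 mm shank. Origin on the axis at mid-head; x along the shank (head front x = -9, tail x = +101 mm). The loose one, on the table by the bracket, a flat down, axis sloping 7 degrees down to the tail
- driver: short screwdriver lying in the row in place 2, 3 or 4, blade up the slope, 75 g: black hexagonal handle 32 mm across flats (x = -9 to 26 mm), collar to x = 34, then a round steel shaft of 8 mm diameter to the tip at x = +103 mm. Origin on the axis in the handle, where a seated bit's origin would be; x along the shaft to the tip
- driver_tip (a point): the tip of the screwdriver's blade, on its axis
- tool_tray: grey open hand-tool tray on the table, fixed: 240 mm (its x) by 150 mm (its y), 42 mm high, walls and floor 5 mm; origin under its centre. A spanner lies in it along the wall at y = +46 mm; the rest (y below +24 mm) is free
- bit_1: Forstner bit like the loose one (same size, origin and axes), seated in the row: one of the four already in place
- bit_2: Forstner bit like the loose one (same size, origin and axes), seated in the row: one of the four already in place
- bit_3: Forstner bit like the loose one (same size, origin and axes), seated in the row: one of the four already in place
- bit_4: Forstner bit like the loose one (same size, origin and axes), seated in the row: one of the four already in place
- bracket: white steel shelf bracket standing on its edge on the table, 25 mm high, 3 mm thick: long leg along its x, 125 mm (x = +-62 mm, y = 0), short leg along its y at x = -61 mm, from y = 0 to 74 mm. Origin at the middle of the long leg. The loose bit lies in its angle, about 45 mm off the long leg
- twist_drill: brass-coloured twist drill of 12 mm diameter, 150 mm long, lying on the table along its x beside the loose bit; origin under its middle
- glue: white glue bottle standing upright, 60 mm in diameter, 170 mm high, origin at its foot
- jar: glass jar with a steel lid, standing, 66 mm in diameter, 75 mm high, origin at its foot
- tape: yellow and black tape measure, 70 x 40 x 66 mm high, origin under its centre
Not all that is in view belongs to the job. Leave any orange or pink look-alike of the bit_3 alone.

How it is judged:
On the way, in this order (a step that is already met when the one before it is completed fails the run):
1. the screwdriver lies inside the hand-tool tray, let go (x of driver in the frame of tool_tray between -0.115 and 0.115 m and y of driver in the frame of tool_tray between -0.07 and 0.07 m and height (world z) of each of driver, driver_tip below 0.035 m and x of driver_tip in the frame of tool_tray between -0.115 and 0.115 m and y of driver_tip in the frame of tool_tray between -0.07 and 0.07 m and linear speed of driver below 0.02 m/s and contact force between driver and the fingers below 0.1 N), for 0.2 s.
2. the loose bit is seated in the freed place, let go ((distance between bit and place2 below 0.005 m or distance between bit and place3 below 0.005 m or distance between bit and place4 below 0.005 m) and angle between the x axis of bit and the x axis of tray, either way round below 0.07 rad and contact force between bit and the fingers below 0.1 N), for 0.2 s.
At the end, for the whole second after the job is handed in: The loose bit is at rest in the place the screwdriver held (origin within 5 mm of seated, axis within 4 degrees of the slope); the screwdriver lies at rest wholly inside the hand-tool tray; the four other bits are within 5 mm of where they were and lie straight ((distance between bit and place2 below 0.005 m or distance between bit and place3 below 0.005 m or distance between bit and place4 below 0.005 m) and angle between the x axis of each of bit, bit_1, bit_2, bit_3, bit_4 and the x axis of tray, either way round below 0.07 rad and linear speed of each of bit, driver below 0.02 m/s and x of driver in the frame of tool_tray between -0.115 and 0.115 m and y of driver in the frame of tool_tray between -0.07 and 0.07 m and height (world z) of each of driver, driver_tip below 0.035 m and x of driver_tip in the frame of tool_tray between -0.115 and 0.115 m and y of driver_tip in the frame of tool_tray between -0.07 and 0.07 m and distance of each of bit_1, bit_2, bit_3, bit_4 from where it was at the start of the episode below 0.005 m); the robot touches nothing.
It fails at once if a bit of the row knocked out of its place (moved more than 10 mm) (distance of any of bit_1, bit_2, bit_3, bit_4 from where it was at the start of the episode above 0.01 m).
It fails at once if another thing on the table pushed more than 25 mm (distance of any of bracket, twist_drill, glue, jar, tape from where it was at the start of the episode above 0.025 m).
It fails at once if the bit or the screwdriver dropped (moving faster than 0.7 m/s while not held) ((linear speed of bit above 0.7 m/s and contact force between bit and the fingers below 0.05 N) or (linear speed of driver above 0.7 m/s and contact force between driver and the fingers below 0.05 N)).
It also fails if it takes over 67 s, if anything falls off the work surface, if the arm or the gripper's body presses on something with over 40 N, if the wrist force passes 120 N, or if a joint passes its speed limit or range.

## Working session

There is one attempt and no reset: what is moved stays moved. The work goes in short steps, each a Python script; the robot and the scene stay as the last script left them, time stands still between calls to the robot, and variables do not carry over. Pictures are saved under pics/ and viewed, at most 10 in all, crops included, and the job is handed in when it is done.

```bash
mkdir -p pics
python3 - <<'E'
from station import *
import cv2,pickle
for n in("side","top"):
    c=capture(n); pickle.dump(c,open(f"pics/{n}0.pkl","wb")); cv2.imwrite(f"pics/{n}0.png",cv2.resize(c["img"][:,:,::-1],(800,600),interpolation=cv2.INTER_CUBIC))
    print(n,c["fx"],c["cx"],c["cy"],c["R"],c["t"])
print(state())
E
```

```text
side 503.4670880723131 274.3028237418246 210.27754948009678 [[ 0.92772031 -0.3728868   0.01704286]
 [-0.16262491 -0.44485439 -0.88071432]
 [ 0.33598834  0.81428497 -0.47334113]] [-0.46223786  0.18536843  1.22807529]
top 404.04349364346155 276.6654076759103 206.0306579405985 [[-0.0071367  -0.99956611  0.02857713]
 [-0.98558112  0.0021998  -0.16918929]
 [ 0.16905302 -0.02937253 -0.98516919]] [0.00840313 0.51536444 0.9281078 ]
{'t': 0.1, 'q': array([-1.37880267,  0.3838216 ,  0.04382285,  1.59942742, -0.01790707,
        1.16120309, -0.04991488]), 'joint_velocities': array([-0.00043107, -0.00031154,  0.00062857, -0.00254003, -0.00143035,
       -0.00096624,  0.00086295]), 'tau': array([ 2.52270838e-03, -4.34722352e+01,  1.02923334e+00, -2.50454253e+01,
        1.09077661e-02,  5.44392475e-03, -1.54481381e-05]), 'ee_pos': array([0.18548468, 0.62207002, 0.22996354]), 'tool_rot': array([-3.13912838e+00,  1.20719150e-04,  2.85187392e+00]), 'ft_force': array([-0.03259957, -0.31383212, -0.61836833]), 'moment': array([-0.04748319, -0.03671527, -0.02001717]), 'grip_force': 0.0, 'finger_gap': 0.08553778755821072}
```

View pics/top0.png

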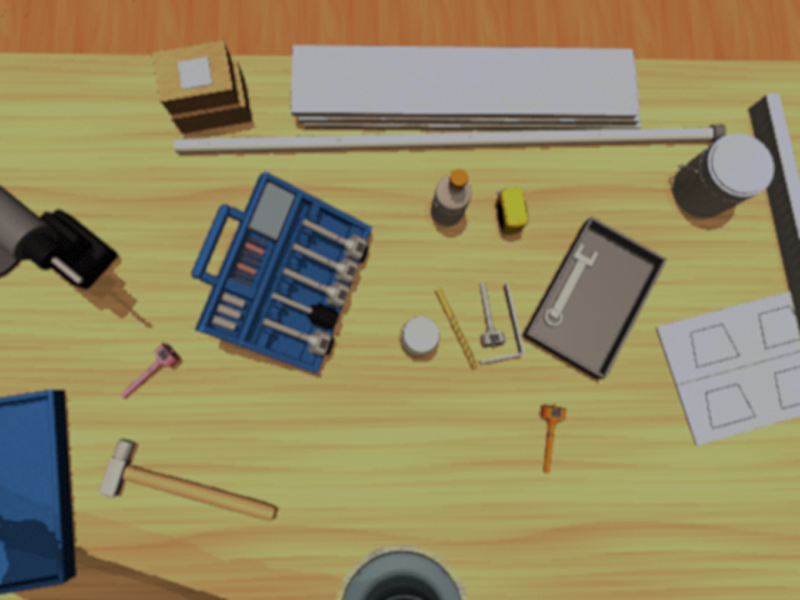

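View pics/side0.png

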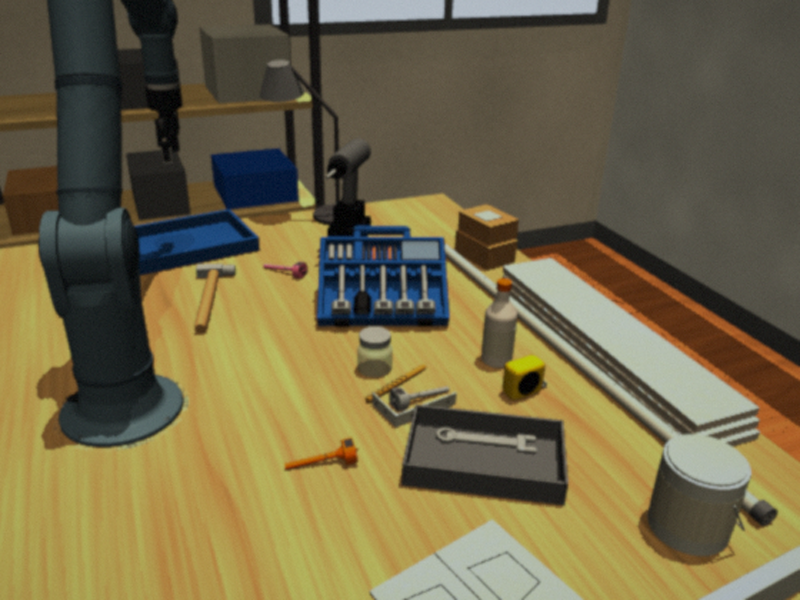

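The black handle is the driver, at top (322,316), fourth from the far end, so place 4 (y=+43). Candidates for the loose bit are the steel one at top (490,330), inside the white bracket, and the pink (150,370) and orange (551,430) decoys. The steel one fits the description. I'll confirm it in crops.

Run:
```python
import cv2,pickle
def crop(n,x0,y0,x1,y1,s,o):
    c=pickle.load(open(f"pics/{n}0.pkl","rb"))["img"][y0:y1,x0:x1,::-1]
    cv2.imwrite(o,cv2.resize(c,None,fx=s,fy=s,interpolation=cv2.INTER_CUBIC))
crop("top",130,115,265,265,4,"pics/a.png")
crop("top",270,150,470,270,4,"pics/b.png")
crop("side",215,155,405,350,3,"pics/c.png")
```

```text
(no output)
```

View pics/a.png

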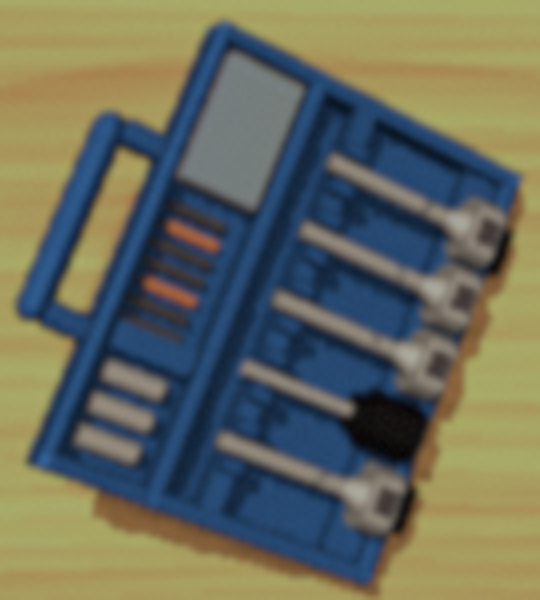

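View pics/b.png

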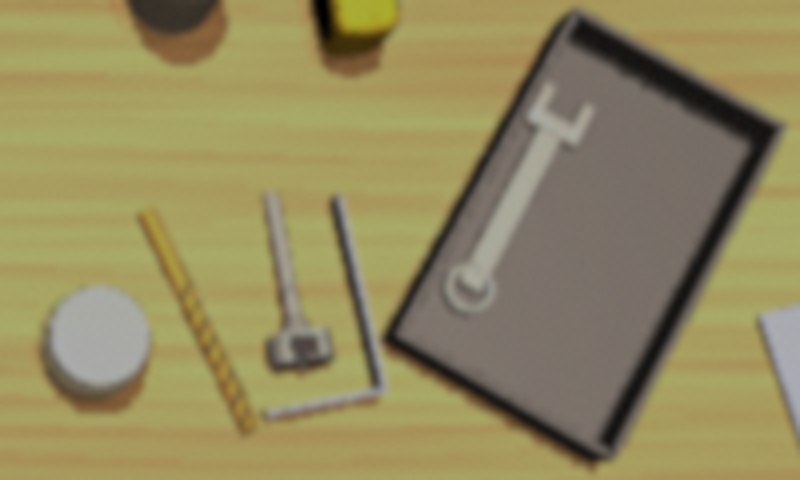

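View pics/c.png

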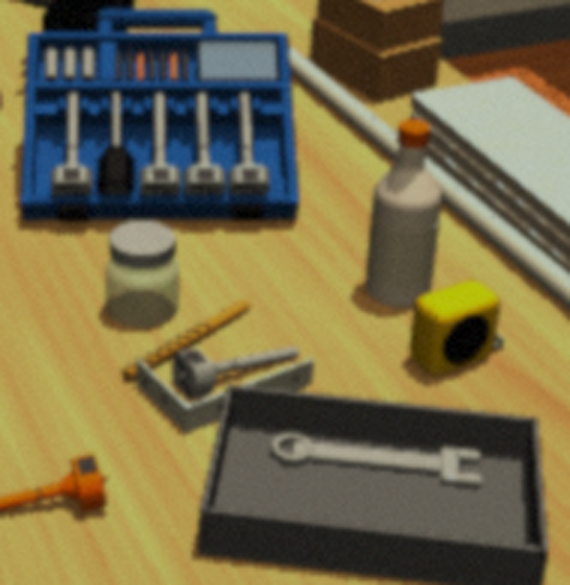

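The crops confirm the steel bit: head at B(300,348), tail at B(272,195), with the bracket corner at B(380,390). The driver's tail is at A(245,370), in place 4. Next I'll fit the poses.

```bash
cat > h.py <<'E'
import numpy as np,pickle
from scipy.optimize import least_squares
from scipy.spatial.transform import Rotation as Ro
C={n:pickle.load(open(f"pics/{n}0.pkl","rb")) for n in("side","top")}
def proj(c,X):
    p=np.atleast_2d(X)@c["R"].T+c["t"]; return np.c_[c["fx"]*p[:,0]/p[:,2]+c["cx"],c["fy"]*p[:,1]/p[:,2]+c["cy"]]
def ray(c,uv,z):
    o=-c["R"].T@c["t"]; d=c["R"].T@np.array([(uv[0]-c["cx"])/c["fx"],(uv[1]-c["cy"])/c["fy"],1]); return o+d*(z-o[2])/d[2]
A=lambda u,v:((u+.5)/4-.5+130,(v+.5)/4-.5+115)
B=lambda u,v:((u+.5)/4-.5+270,(v+.5)/4-.5+150)
S=lambda u,v:((u+.5)/3-.5+215,(v+.5)/3-.5+155)
E
cat > fit.py <<'E'
from h import *
tt=[((0,-135.5,34),A(519,177)),((0,135.5,34),A(372,583)),((208,-135.5,34),A(222,22))]+[((124,y,43),A(*p)) for y,p in zip((-86,-43,0,86),((333,160),(305,230),(278,298),(222,440)))]
ts=[((208,135.5,34),S(28,35)),((208,-135.5,34),S(290,37))]+[((124,y,43),S(u,95)) for y,u in zip((86,0,-43,-86),(73,160,203,246))]
def TR(p): return Ro.from_euler("ZY",[p[2],-np.pi/6])
def res(p,split=False):
    f=lambda l,c:(proj(c,TR(p).apply(np.array([a for a,_ in l])/1e3)+[p[0],p[1],0])-np.array([b for _,b in l]))
    a,b=f(tt,C["top"]),f(ts,C["side"])
    return (a,b) if split else np.r_[a.ravel(),b.ravel()]
s=least_squares(res,[.45,.1,1.1],loss="soft_l1"); print("tray",s.x); print(*[r.round(1).tolist() for r in res(s.x,True)],sep="\n")
c=C["top"]
g=[ray(c,B(*p),.042) for p in((575,10),(782,127),(608,460),(388,340))]
print("tool_tray corners",np.round(g,3).tolist(),"centre",np.mean(g,0),[np.linalg.norm(g[i]-g[i-1]) for i in range(4)])
d=g[0]-g[3]+g[1]-g[2]; print("yaw",np.arctan2(d[1],d[0]))
for n,p,z in(("tail",(272,195),.008),("neck",(290,318),.018),("flat",(301,346),.033)): print(n,ray(c,B(*p),z))
cs=C["side"]
for n,p,z in(("tail",(296,353),.006),("neck",(222,367),.017),("headtop",(193,352),.036)): print("side",n,ray(cs,S(*p),z))
for n,p in(("drv tip",(245,370)),("drv collar",(350,408))): print(n,ray(c,A(*p),.1))
E
python3 fit.py
```

```text
tray [0.51729522 0.10296883 1.22217687]
[[2.8, -0.7], [0.7, 1.2], [1.4, -1.7], [-0.2, -0.4], [0.1, -0.9], [-0.1, -0.6], [-0.2, -0.7]]
[[-1.1, -1.0], [-1.3, -1.4], [-0.6, -0.2], [-1.0, -0.2], [-1.0, -0.2], [-1.1, -0.2]]
tool_tray corners [[0.651, -0.336, 0.042], [0.576, -0.46, 0.042], [0.374, -0.338, 0.042], [0.446, -0.209, 0.042]] centre [ 0.51176763 -0.3356707   0.042     ] [np.float64(0.24135914602752234), np.float64(0.1450271706298446), np.float64(0.23686516622528186), np.float64(0.14714106155993265)]
yaw -0.5478035805959757
tail [ 0.54073165 -0.14858002  0.008     ]
neck [ 0.46187807 -0.15532641  0.018     ]
flat [ 0.44318886 -0.15851215  0.033     ]
side tail [ 0.54502313 -0.15065433  0.006     ]
side neck [ 0.47159795 -0.16097457  0.017     ]
side headtop [ 0.44664539 -0.15759131  0.036     ]
drv tip [0.50368811 0.20072799 0.1       ]
drv collar [0.4819259  0.14152566 0.1       ]
```

Top and side agree to about 2–4 mm, and the sizes check out: tool tray 239x146 mm, bit 100 mm from head to tail. Next I'll check IK for all the poses, then hover over the driver.

```bash
cat >> h.py <<'E'
from station import manip,planner,state,capture
TP=np.array([.5173,.1030,0]); TRT=Ro.from_euler("ZY",[1.2222,-np.pi/6])
def tw(x,y,z): return TP+TRT.apply(np.array([x,y,z])/1e3)
def rpy(R,flip): # R: object rot -> tool z=-obj z, tool x=+-obj x
    return (R*Ro.from_matrix(np.diag([-1,1,-1] if flip else [1,-1,-1]))).as_euler("xyz")
TT=np.array([.5118,-.3357,0]); TTR=Ro.from_euler("z",-.548)
BO=np.array([.4425,-.1580,.017]); BR=Ro.from_euler("ZY",[.09,np.radians(7)])
def bw(x,z): return BO+BR.apply(np.array([x,0,z])/1e3)
def tool(x,y,z): return TT+TTR.apply(np.array([x,y,z])/1e3)
E
python3 - <<'E'
from h import *
TTR2=Ro.from_euler("z",-.548+np.pi)
for f in(0,1):
  for n,p,R in(("hover",tw(70,43,110),TRT),("grasp",tw(70,43,28),TRT),("seat",tw(60,43,31),TRT),("tool a",tool(20,-20,9),TTR),("tool a up",tool(20,-20,200),TTR),("tool b",tool(-20,-20,9),TTR2),("tool b up",tool(-20,-20,200),TTR2),("bit",bw(37,-8.5),BR),("bit up",bw(37,150),BR)):
    q=planner.solve_ik(p,rpy(R,f)); print(f,n,p.round(3),None if q is None else q.round(2))
E
```

```text
0 hover [0.479 0.123 0.13 ] [-0.94  0.26  1.    2.27 -1.04  0.86  0.45]
0 grasp [0.493 0.162 0.059] [-0.69  0.4   0.64  2.26 -1.25  0.74  0.59]
0 seat [0.489 0.152 0.057] [-0.69  0.41  0.67  2.27 -1.26  0.76  0.62]
0 tool a [ 0.518 -0.363  0.009] [-0.24  1.03  1.14  1.81 -1.08  1.08 -0.8 ]
0 tool a up [ 0.518 -0.363  0.2  ] [-0.27  0.65  1.15  1.71 -0.63  1.21 -1.07]
0 tool b [ 0.484 -0.342  0.009] [ 0.12  0.62  0.53  1.89 -0.45  0.75  1.93]
0 tool b up [ 0.484 -0.342  0.2  ] [ 0.33  0.31  0.26  1.78 -0.09  1.06  1.64]
0 bit [ 0.478 -0.155  0.004] [-0.58  0.78  0.99  2.04 -0.77  0.91 -0.62]
0 bit up [ 0.497 -0.153  0.161] [-0.59  0.43  0.97  1.92 -0.34  1.1  -0.96]
1 hover [0.479 0.123 0.13 ] [-1.19  0.58  1.39  2.28 -1.29  1.16 -2.52]
1 grasp [0.493 0.162 0.059] [ 0.96  0.76 -1.25  2.19  0.57  0.46  2.22]
1 seat [0.489 0.152 0.057] [ 0.98  0.76 -1.25  2.2   0.56  0.46  2.24]
1 tool a [ 0.518 -0.363  0.009] [ 0.18  0.67  0.47  1.79 -0.41  0.78  1.88]
1 tool a up [ 0.518 -0.363  0.2  ] [ 0.34  0.38  0.26  1.68 -0.11  1.09  1.66]
1 tool b [ 0.484 -0.342  0.009] [-0.28  0.97  1.14  1.91 -1.07  1.03 -0.77]
1 tool b up [ 0.484 -0.342  0.2  ] [-0.33  0.55  1.16  1.81 -0.55  1.15 -1.11]
1 bit [ 0.478 -0.155  0.004] [-0.32  0.59  0.64  2.03 -0.43  0.79  2.24]
1 bit up [ 0.497 -0.153  0.161] [-0.54  0.4   0.89  1.92 -0.29  1.09  2.14]
```

Run:
```python
from h import *
import cv2
o=rpy(TRT,0)
manip.goto(tw(70,43,180),o); manip.grip(.03)
manip.movel(tw(70,43,75),speed=.15)
s=state();print(s["t"],s["ee_pos"]-tw(70,43,75),s["finger_gap"])
a=capture("top")["img"][115:265,130:265,::-1];b=capture("side")["img"][145:245,200:330,::-1]
a=cv2.resize(a,None,fx=3,fy=3,interpolation=2);b=cv2.resize(b,None,fx=3,fy=3,interpolation=2)
m=np.zeros((450,795,3),np.uint8);m[:,:405]=a;m[:300,405:]=b;cv2.imwrite("pics/d.png",m)
```

```text
3.7083 [ 0.00045198 -0.00048896  0.00040339] 0.030224592660343694
```

View pics/d.png

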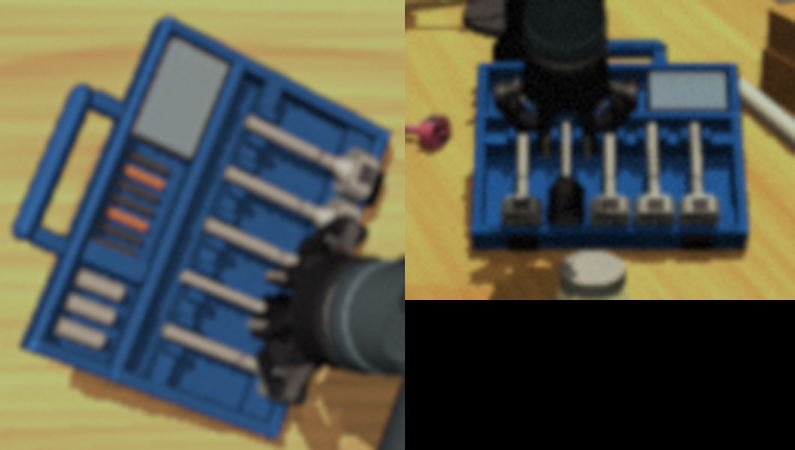

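In the side view the fingertips are at (546,150) and (588,150) and straddle the driver shaft at 566, so they are centred. I'll descend, grip and lift.

Run:
```python
from h import *
hit=manip.movel(tw(70,43,28),speed=.1,threshold=8)
s=state();print(hit,(s["ee_pos"]-tw(70,43,28)).round(4)); f0=s["ft_force"]
manip.grip(.0); s=state(); print("gap",s["finger_gap"],"F",s["grip_force"],"df tray",TRT.inv().apply(s["ft_force"]-f0).round(2))
f1=s["ft_force"]
manip.movel(tw(70,43,48),speed=.08)
s=state(); print("gap",s["finger_gap"],"df tray lifted",TRT.inv().apply(s["ft_force"]-f0).round(2),s["t"])
```

```text
False [ 0.0003 -0.0004  0.0004]
gap 0.0052790259298185205 F 58.82315754890442 df tray [0.45 0.53 5.24]
gap 0.005392552027801357 df tray lifted [ 0.39 -0.5  -1.68] 5.1667
```

Run:
```python
from h import *
import cv2
manip.movel(tw(70,43,110),speed=.15)
p=state()["ee_pos"]; manip.movel([p[0],p[1],.22],speed=.2)
manip.goto(tool(20,-20,200),rpy(TTR,0)); manip.movel(tool(20,-20,70),speed=.2)
s=state();print(s["t"],s["finger_gap"],s["ee_pos"]-tool(20,-20,70))
a=capture("top")["img"][140:270,350:480,::-1];b=capture("side")["img"][230:360,260:400,::-1]
a=cv2.resize(a,None,fx=2.9,fy=3,interpolation=2);b=cv2.resize(b,None,fx=2.9,fy=3,interpolation=2)
cv2.imwrite("pics/e.png",np.hstack([a,b]))
```

```text
8.8833 0.00503981075528993 [ 0.00081942 -0.00072638  0.00125188]
```

View pics/e.png

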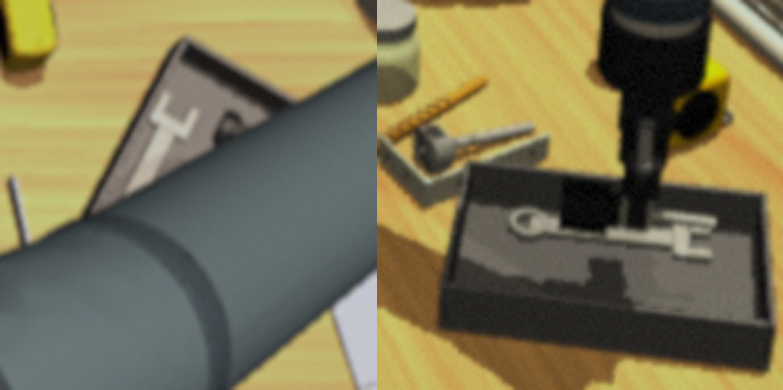

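The driver is held level, with the handle at (593,205) and the tip at (715,220). I'll lower it and release.

Run:
```python
from h import *
manip.movel(tool(20,-20,20),speed=.12)
hit=manip.movel(tool(20,-20,7),speed=.03,threshold=4)
z=state()["ee_pos"][2];print(hit,z)
manip.grip(.035); manip.hold(.3)
manip.movel(tool(20,-20,120),speed=.2)
manip.goto(bw(37,150),rpy(BR,0)); manip.grip(.03)
manip.movel(bw(37,45),speed=.2)
s=state();print(s["t"],s["ee_pos"]-bw(37,45))
import cv2
a=capture("top")["img"][150:280,310:480,::-1];b=capture("side")["img"][240:350,250:400,::-1]
a=cv2.resize(a,(380,290),interpolation=2);b=cv2.resize(b,(396,290),interpolation=2)
cv2.imwrite("pics/f.png",np.hstack([a,b]))
```

```text
True 0.011477783133322188
13.0833 [ 0.00071252 -0.00082603  0.00064012]
```

View pics/f.png

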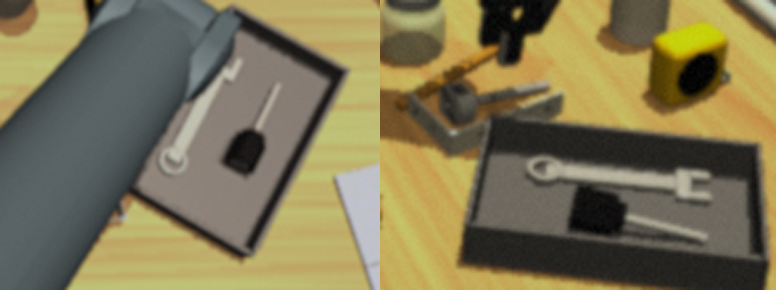

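The driver lies inside the tool tray, handle at (240,150) and tip at (278,88) in the top half. Next I'll grip the loose bit and bring it over place 4.

Run:
```python
from h import *
import cv2
manip.movel(bw(37,10),speed=.12)
hit=manip.movel(bw(37,-8.5),speed=.04,threshold=6)
s=state();print(hit,s["ee_pos"],"local",BR.inv().apply(s["ee_pos"]-BO)*1e3);f0=s["ft_force"]
manip.grip(0.); s=state();print("gap",s["finger_gap"],s["grip_force"],(s["ft_force"]-f0).round(2))
manip.movel(bw(37,25),speed=.08); s=state(); print("gap",s["finger_gap"],"dF",(s["ft_force"]-f0).round(2))
manip.movel(bw(37,180),speed=.2)
manip.goto(tw(60,43,150),rpy(TRT,0)); manip.movel(tw(62,43,70),speed=.15)
s=state();print(s["t"],s["finger_gap"],TRT.inv().apply(s["ee_pos"]-tw(62,43,70))*1e3)
b=capture("side");pickle.dump(b,open("pics/side1.pkl","wb"))
cv2.imwrite("pics/g.png",cv2.resize(b["img"][150:235,215:320,::-1],None,fx=7,fy=7,interpolation=2))
```

```text
False [ 0.47787433 -0.15486733  0.00389186] local [36.84549745 -0.05940543 -8.6825219 ]
gap 0.007672675051910514 58.458983302116394 [ 0.97 -1.02  1.82]
gap 0.007311657143519395 dF [-0.56 -0.24 -2.42]
17.825 0.007397193665538325 [-0.23920763 -0.72826822  0.1660813 ]
```

View pics/g.png

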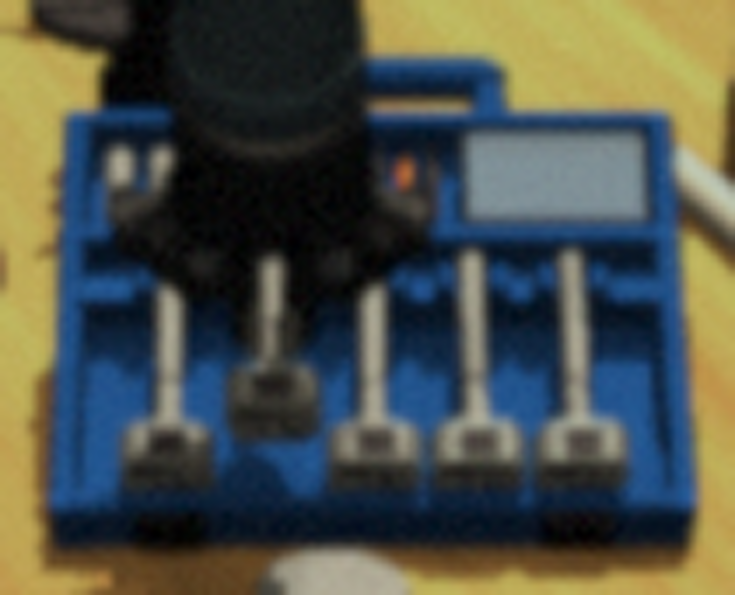

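Run:
```python
from h import *
G=lambda u,v:np.array(((u+.5)/7-.5+215,(v+.5)/7-.5+150))
c=C["side"]
feats={"low":((-9,0,-16),[(168,485),(375,485),(478,485),(583,485)],(275,435)),"patch":((0,0,16),[(168,443),(375,441),(478,441),(581,441)],(272,385))}
P=lambda x,y,z:proj(c,tw(x,y,z))[0]
for n,(o,nb,b) in feats.items():
    o=np.array(o); r=np.mean([G(*p)-P(*(np.array([23,y,40])+o)) for p,y in zip(nb,(86,0,-43,-86))],0)
    f=lambda v:P(*(np.array([v[0],v[1],78.6])+o))+r-G(*b)
    print(n,"neighbour residual px",r.round(2),"bit origin tray x,y",least_squares(f,[25,43]).x.round(2))
# z vs x ambiguity: use tail too
r=np.mean([G(*p)-P(124,y,43) for p,y in zip([(470,250),(570,250)],(-43,-86))],0)
print("tail",r,least_squares(lambda v:P(v[0]+101,v[1],81.6)+r-G(270,253),[25,43]).x.round(2))
```

```text
low neighbour residual px [ 0.84 -1.98] bit origin tray x,y [24.03 41.81]
patch neighbour residual px [0.54 0.14] bit origin tray x,y [26.08 42.03]
tail [ 0.44221474 -0.85520288] [-5.13 42.76]
```

The bit sits at tray x≈25, y≈42.2 and hangs straight, which agrees with the commanded pose. I'll correct x by -1 and y by +0.7 and lower it onto the rests.

Run:
```python
from h import *
loc=lambda:(TRT.inv().apply(state()["ee_pos"]-TP)*1e3).round(2)
manip.movel(tw(61,43.7,48),speed=.08); print(loc())
s=state();f0=s["ft_force"]
hit=manip.movel(tw(61,43.7,30.5),speed=.03,threshold=5)
print(hit,loc(),TRT.inv().apply(state()["ft_force"]-f0).round(2),state()["t"])
```

```text
[60.86 43.8  48.01]
False [60.95 43.67 30.42] [ 0.52  0.38 -1.04] 19.0333
```

Run:
```python
from h import *
loc=lambda:(TRT.inv().apply(state()["ee_pos"]-TP)*1e3).round(2)
f0=state()["ft_force"]
hit=manip.movel(tw(61,43.2,25.5),speed=.02,threshold=4)
print(hit,loc(),TRT.inv().apply(state()["ft_force"]-f0).round(2),state()["t"])
import cv2
a=capture("top")["img"][115:265,130:265,::-1];b=capture("side")["img"][150:235,215:320,::-1]
a=cv2.resize(a,None,fx=2.6,fy=2.6,interpolation=2);b=cv2.resize(b,None,fx=4,fy=4,interpolation=2)
m=np.zeros((400,800,3),np.uint8);m[:a.shape[0],:a.shape[1]]=a;m[:b.shape[0],360:360+b.shape[1]]=b;cv2.imwrite("pics/i.png",m)
```

```text
True [61.01 43.5  29.86] [2.04 0.76 6.73] 19.2417
```

Run:
```python
from h import *
manip.grip(.03); manip.hold(.4)
manip.movel(tw(61,43.2,110),speed=.12)
p=state()["ee_pos"]; manip.movel([p[0],p[1],.24],speed=.2)
manip.goto([.40,-.05,.30],[np.pi,0,0])
print(state()["t"])
import cv2
a=capture("top")["img"][140:265,180:265,::-1];b=capture("side");pickle.dump(b,open("pics/side2.pkl","wb"));b=b["img"][180:235,215:320,::-1]
a=cv2.resize(a,None,fx=3,fy=3,interpolation=2);b=cv2.resize(b,None,fx=5,fy=5,interpolation=2)
m=np.zeros((400,800,3),np.uint8);m[:a.shape[0],:a.shape[1]]=a;m[:b.shape[0],265:265+b.shape[1]]=b;cv2.imwrite("pics/j.png",m)
```

```text
23.0167
```

View pics/j.png

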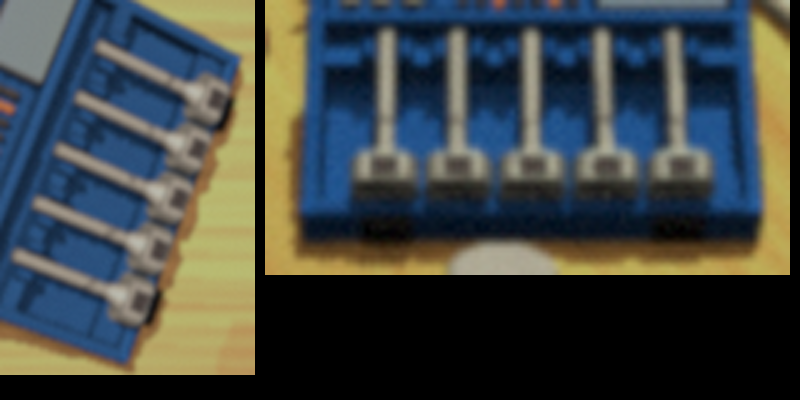

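The bit lies in place 4, with its head at (458,173) and its tail at (458,32), in line and level with its neighbours. I'm handing in.

```bash
python3 -c "
from station import manip
print(manip.hand_in())"
```

```text
the job is handed in; nothing more can be done
None
```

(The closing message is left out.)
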